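Tip the jeans buttons into the picking corner at the button press

TASK

Lift the plywood caddy of steel jeans buttons level off the bench by its handle, bring it to the green button press, and tip it until all five buttons have slid together into its brass-shod corner. Finish while holding it tipped like that in the gripper, steady and clear of the bench and the press, with the brass corner low and no more than about 15 cm from the press's lower die, ready for picking. Leave the rivet caddy and everything else on the bench as they are.

Things in the scene. Friction and masses are not known exactly. Their poses are not given: they have to be found in the camera images.
- button_caddy: Button caddy: open box of light plywood, green inside, 150 (x) x 200 (y) mm, walls and floor 8 mm thick, side walls 40 mm high; its ends (+y, -y) rise in the middle as 56 mm wide gables to 126 mm and carry a handle slat along y. The corner at -x, +y is shod with brass. 0.3 to 0.55 kg. Origin: centre of the underside, z up. May stand in either caddy's place.
- button_caddy_grip (a point): Middle of the button caddy's handle slat, 105 mm above its underside; the slat is 14 mm thick (along the caddy's x), 30 mm high, 184 mm long (along its y), free on both sides, above and below. Axes as the caddy's.
- pick_corner (a point): The picking corner: the inner corner of the button caddy between floor, -x wall and +y wall, at (-67, +92, 8) mm in the caddy's frame; brass plate covers the walls there, inside, outside and on top. Axes as the caddy's.
- button1: Steel jeans button 1, loose in the button caddy, cap down: cap 17 mm across, 5 mm thick, with an 8 mm wide shank standing 4 mm up; 10 g. Origin: centre of the cap's underside. Friction on lining and walls 0.14 to 0.22: it slides from 8 to 13 degrees of slope, but needs some 30 degrees, about evenly towards both walls, to run along a wall into the corner.
- button2: Steel jeans button 2, loose in the button caddy, exactly like button 1.
- button3: Steel jeans button 3, loose in the button caddy, exactly like button 1.
- button4: Steel jeans button 4, loose in the button caddy, exactly like button 1.
- button5: Steel jeans button 5, loose in the button caddy, exactly like button 1.
- press: Green hand press for setting buttons, fixed: base 210 (x) x 130 (y) x 22 mm, origin at the centre of its underside, open front towards its own -x. Lower die at (-50, 0) mm, column behind it (x +31 to +93), upper arm and ram over the die up to 0.33 m; lever with a black ball on its -y side, up to 0.41 m high.
- press_die (a point): Centre of the top of the press's lower die (steel, 24 mm across), 100 mm above the bench, 50 mm in front of the press's origin; the upper die hangs 34 mm above it.
- rivet_caddy: The other caddy, dark wood with a heap of copper rivets, same size and shape as the button caddy, handle top 120 mm above the bench, gables 126 mm; to be left alone. Origin: centre of its underside.
- cone_gold: Cone of golden-yellow thread standing on the bench, 68 mm across, 125 mm high; to be left alone. Origin: centre of its underside.
- cone_navy: Cone of navy-blue thread standing on the bench, 68 mm across, 125 mm high; to be left alone. Origin: centre of its underside.
- cone_red: Cone of red thread standing on the bench, 68 mm across, 125 mm high; to be left alone. Origin: centre of its underside.
- jar: Amber glass jar with a brass lid, 70 mm across, 75 mm high; to be left alone. Origin: centre of its underside.
- screwdriver: Red-handled screwdriver, about 200 mm long, lying on the bench between the robot and the press; to be left alone.
- table: The wooden work bench, top at z = 0.
Things that resemble listed ones, but are neither listed nor needed, are in the scene too. Leave any purple look-alike of the button_caddy alone.

How it is judged:
On the way:
1. the button caddy is lifted clear of the bench in the gripper, still about level (within 15 degrees) (height (world z) of button_caddy above 0.03 m and angle between button_caddy's own z axis and vertical below 0.26 rad and contact force between button_caddy and the fingers above 1 N), for 0.2 s.
At the end, for the whole second after the job is handed in: The caddy is held still in the gripper, tipped 17 to 60 degrees, touching no bench, press or other caddy; all five buttons rest in it within 85 mm of the inner brass corner, which is 5 to 28 cm above the bench and within 16 cm, seen from above, of the lower die (distance between each of button1, button2, button3, button4, button5 and pick_corner below 0.085 m and z of each of button1, button2, button3, button4, button5 in the frame of button_caddy above 0.004 m and linear speed of each of button1, button2, button3, button4, button5, button_caddy below 0.03 m/s and angle between button_caddy's own z axis and vertical between 0.3 and 1.05 rad and angular speed of button_caddy below 0.2 rad/s and horizontal distance between pick_corner and press_die below 0.16 m and height (world z) of pick_corner between 0.05 and 0.28 m and contact force between button_caddy and the fingers above 1 N and contact force between button_caddy and table below 0.2 N and contact force between button_caddy and press below 0.2 N and contact force between button_caddy and rivet_caddy below 0.2 N); the arm keeps its last pose, push and grip.
It fails at once if the rivet caddy is shifted by more than 15 mm (distance of rivet_caddy from where it was at the start of the episode above 0.015 m).
It fails at once if a thread cone, the jar or the screwdriver is shifted by more than 20 mm (distance of any of cone_gold, cone_navy, cone_red, jar, screwdriver from where it was at the start of the episode above 0.02 m).
It fails at once if the press is knocked (more than 15 N) (contact force between press and the arm above 15 N or contact force between press and the fingers above 15 N or contact force between press and button_caddy above 15 N).
It also fails if it takes over 48 s, if anything falls off the work surface, if the arm or the gripper's body presses on something with over 40 N, if the wrist force passes 120 N, or if a joint passes its speed limit or range.

ROBOT

A 7-joint arm with a two-finger parallel gripper is mounted at the origin on the work surface. World frame = base frame: x ahead of the robot, y to its left, z up, the work surface at z = 0. Lengths are in m, angles in rad, forces in N, time in s.
With the tool pointing down it reaches from about 0.4 to 0.875 m from the base axis. Payload 19.3 kg.
Tool frame: the origin (TCP) lies on the centre line of the jaws, within the pads' length; the fingertips stand 17 mm ahead of it and the grasp point (between the pads) lies 2 mm behind it; z points along the fingers, x is the direction in which the jaws open and shut, and the axes are right-handed (so a half turn about z gives the same grasp; the last joint's range is limited). The gripper opens to 85 mm and grips with 20 to 120 N. Pads are 22 mm wide; open, the fingers measure 114 mm over their backs; the gripper's body (76 mm by 85 mm) begins 54 mm behind the grasp point. The pads swing forward as they close: fully open they stand 13 mm farther back than shut.
Start: joints at [-1.268, 0.521, -0.036, 1.599, 0.021, 1.021, -0.113], TCP at [0.228, 0.582, 0.248] pointing down, gripper open.
Joint ranges: [-2.91, 2.91], [-0.3, 2.13], [-1.5, 1.42], [0.17, 2.43], [-1.26, 4.41], [0.16, 1.93], [-2.52, 2.52]. Speed limits (rad/s): [1.89, 1.89, 2.39, 2.39, 3.01, 3.01, 3.01].

INTERFACE

Orientations are given as a 3x3 rotation matrix whose columns are the frame's x, y, z axes.
In Python, from plant import r gives the robot as it stands.
- The arm moves only by the tool carry_out, never from a script. Its argument "increments" is a list that holds one entry, the list of rows, each a list of 7 numbers: the gripper's target within -1 to 1 (fully open at 1, half-way at 0, shut at -1), then the shift along the tool's x, y, z in cm, then the turn, a rotation vector about the tool's x, y, z in degrees. A call has 1 to 10 rows; each row shifts and turns the commanded pose from where the row before left it, along the tool's axes as they then stand; what a row does not reach is not made up. A row lasts 1/12 s, in which the tool goes at most 41.7 mm and 7.16 degrees, less where a joint would pass 70% of its speed; a pose out of reach is approached as far as the arm can. A call with a gripper value outside its range is refused whole. The fingers move at their own pace and stop on an object; "grip_force" is the grip in N (left out, the last holds). Time passes only in rows, so rows that do not move let the fingers close. It gives the time, the measured TCP pose, the force and the opening at its end, in the units of the state.
- r.get_obs(): the state, without advancing time (a new reading comes with each control period).
- r.camera(name): name is "side" or "top" or "wrist"; returns a dict with "color" (480x640x3 uint8, red, green, blue), "camera_matrix" (3x3 intrinsics, pixels), "k1" (the pictures are not rectified: a ray, as slopes to the right and down, at radius r is drawn at 1 + k1 r^2 times it, then the intrinsics apply), "world_to_cam" (4x4, takes a point from world to camera coordinates). Camera axes: x right, y up, looking along -z (the intrinsics and any distortion apply to the point x, -y, -z); pixel columns grow to the right and rows downward; lengths in m; the calibration is good to about 2 mm. A picture is of the moment at which its call begins. There is no depth.
- r.hand_in(): hands the job in, once; it reports no verdict.
Trained networks look in the newest picture that a camera, given by its name, has taken for a name from the list of things; names that differ only in an ending like _2 or _b are one class to them, and where a whole thing is asked for, a point or a joint stands for the part that bears it (a point fixed in the world has none). Each returns a list of dicts, best first, with "p" (0 to 1); they miss things now and then, are a little off and sometimes report something else, mostly with a low value. They report only what shows in the picture. A call takes as long as a camera call. They do not tell look-alikes from the thing itself.
- r.find_in(query, camera): "pixel" ([column, row] in pixels, amid what is visible of it).
- r.silhouettes(query, camera): "mask" (480x640 bool, what is visible of it) and "pixel" ([column, row] in pixels, amid what is visible of it).
The state is a dict: "time": time; "joint_pos": joint angles; "joint_velocities": joint speeds; "effort": joint torques, N m; "position": TCP position; "tcp_rot": TCP orientation; "contact_force": force on the tool from outside, world axes, zero at the start; "ft_torque": the same for the moment, N m; "finger_gap": opening from 0.0 (shut) to 1.0 (fully open).
Only numpy, scipy, OpenCV 4.12 (cv2) and the standard library are available. Lean on these libraries where they do the work, as an engineer would, in place of code of your own. Each camera call takes 0.05 s, during which the arm holds its last target.

## Working session

There is one attempt and no reset: what is moved stays moved. The work goes in short steps, Python scripts to look and compute and a tool call to move; the robot and the scene stay as the last step left them, time stands still between calls to the robot, and variables do not carry over. Pictures are saved under pics/ and viewed, and the job is handed in when it is done.

Besides the shell and the picture viewer there is one more tool, called in YAML: its name, and indented under it one key for each argument. carry_out: Moves the arm, as the interface text tells. Its arguments: {"type":"object","properties":{"increments":{"type":"array","items":{"type":"array","items":{"type":"array","items":{"type":"number"}}}},"grip_force":{"type":"number"}},"required":["increments"]}

```bash
ls; mkdir -p pics
python3 - <<'E'
from plant import r
import cv2,numpy as np
o=r.get_obs();print(o['time'],o['position'],o['tcp_rot'],o['finger_gap'])
for n in ['side','top','wrist']:
    c=r.camera(n);cv2.imwrite(f'pics/{n}0.png',c['color'][:,:,::-1])
    print(n,c['camera_matrix'].tolist(),c['k1'],np.round(c['world_to_cam'],4).tolist())
E
```

```text
pics
0.0 [0.22757511 0.58176655 0.24769757] [[ 3.64226785e-01  9.31310228e-01 -3.27848965e-04]
 [ 9.31309562e-01 -3.64226918e-01 -1.11852048e-03]
 [-1.16110098e-03  1.02066243e-04 -9.99999321e-01]] 0.9990711438417773
side [[575.6603213878992, 0.0, 309.096089606554], [0.0, 575.6603213878992, 245.38635080512623], [0.0, 0.0, 1.0]] -0.10207104439283418 [[0.9585, -0.2849, -0.0136, -0.4754], [0.1996, 0.6359, 0.7455, -0.1702], [-0.2038, -0.7172, 0.6664, -1.185], [0.0, 0.0, 0.0, 1.0]]
top [[467.9284436799836, 0.0, 314.6504381437516], [0.0, 467.9284436799836, 239.86754094158093], [0.0, 0.0, 1.0]] 0.030952808654652917 [[0.0287, -0.9996, -0.002, 0.0189], [0.9744, 0.0275, 0.223, -0.5111], [-0.2229, -0.0084, 0.9748, -1.2026], [0.0, 0.0, 0.0, 1.0]]
wrist [[400.2151858441413, 0.0, 322.47631555201474], [0.0, 400.2151858441413, 234.91467819607138], [0.0, 0.0, 1.0]] -0.06740984018224692 [[0.3632, 0.9317, -0.0008, -0.6244], [-0.8993, 0.3503, -0.2617, 0.0342], [-0.2435, 0.0957, 0.9652, -0.3775], [0.0, 0.0, 0.0, 1.0]]
```

View pics/side0.png

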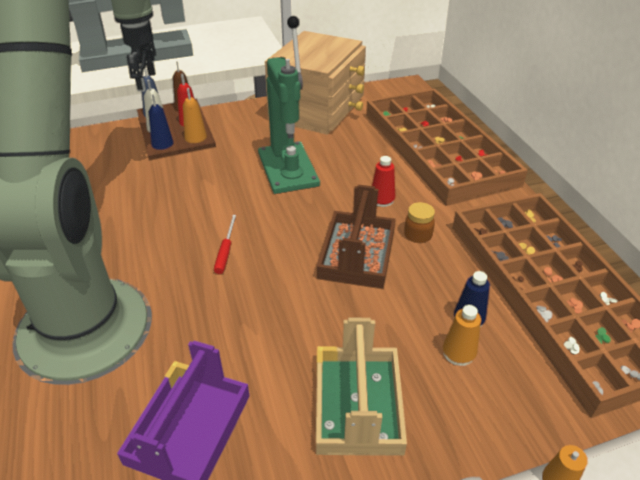

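View pics/top0.png

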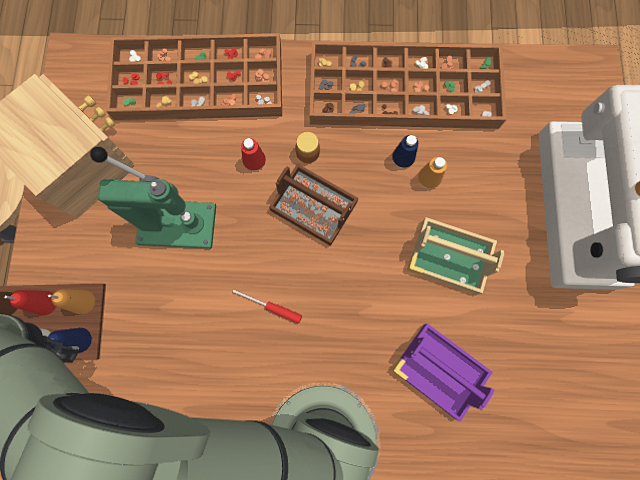

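View pics/wrist0.png

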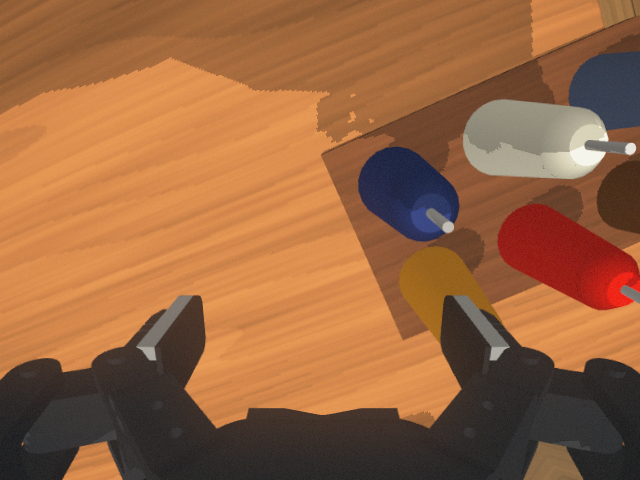

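```bash
cat > h.py <<'E'
import numpy as np,cv2
from plant import r
def proj(c,P):
    P=np.atleast_2d(P);M=c['world_to_cam'];q=P@M[:3,:3].T+M[:3,3]
    s=np.stack([q[:,0]/-q[:,2],-q[:,1]/-q[:,2]],1);rr=(s**2).sum(1,keepdims=True)
    s=s*(1+c['k1']*rr);K=c['camera_matrix'];return s*[K[0,0],K[1,1]]+[K[0,2],K[1,2]]
def atz(c,px,z):
    from scipy.optimize import least_squares
    return least_squares(lambda p:(proj(c,[p[0],p[1],z])-px).ravel(),[0.5,0.1]).x
def Rz(a):return np.array([[np.cos(a),-np.sin(a),0],[np.sin(a),np.cos(a),0],[0,0,1]])
def caddy_pts():
    a=[]
    for z in(0,.04):
        for x,y in((-.075,-.1),(.075,-.1),(.075,.1),(-.075,.1)):a.append([x,y,z])
    a+= [[0,.092,.12],[0,-.092,.12],[0,0,.105]]
    a+= [[s*.028,e*.1,.126] for s in(-1,1) for e in(-1,1)]
    a+= [[-.067,.092,.008]]
    return np.array(a)
E
python3 - <<'E'
from h import *
import pickle
cs={}
for n in ['side','top']:
    c=r.camera(n);cs[n]=c
    for q in ['button_caddy','button_caddy_grip','pick_corner','press','press_die','rivet_caddy','button1','screwdriver','jar','cone_red']:
        for d in r.find_in(q,n)[:6]:
            print(n,q,np.round(d['pixel'],1),round(d['p'],2))
pickle.dump(cs,open('cs.pkl','wb'))
a=cs['top']['color'][190:320,380:530,::-1];cv2.imwrite('pics/ztop.png',cv2.resize(a,None,fx=5,fy=4.6,interpolation=2))
a=cs['side']['color'][300:480,300:450,::-1];cv2.imwrite('pics/zside.png',cv2.resize(a,None,fx=3.3,fy=3.3,interpolation=2))
a=cs['top']['color'][140:260,80:230,::-1];cv2.imwrite('pics/zpress.png',cv2.resize(a,None,fx=5,fy=5,interpolation=2))
E
```

```text
side button_caddy [361.3 401. ] 0.83
side button_caddy [190.5 419.7] 0.69
side button_caddy [376.5 375.6] 0.3
side button_caddy [463.9 337. ] 0.19
side button_caddy_grip [361.1 398.2] 0.57
side button_caddy_grip [191.4 419. ] 0.55
side button_caddy_grip [357.8 246.2] 0.43
side pick_corner [187.3 423.5] 0.88
side pick_corner [358.7 399.7] 0.66
side press [285.  133.6] 0.68
side press [360.7 398.5] 0.6
side press_die [286.5 127.7] 0.71
side rivet_caddy [357.4 246.1] 0.76
side button1 [328.2 425.9] 0.45
side button1 [374.6 376.6] 0.45
side button1 [359.7 399.8] 0.42
side button1 [382.8 436.6] 0.4
side button1 [353.8 396.2] 0.37
side screwdriver [221.2 253. ] 0.94
side screwdriver [382.6 182.1] 0.53
side jar [419.3 220.4] 0.97
side cone_red [382.9 180.1] 0.95
top button_caddy [441.6 370.3] 0.83
top button_caddy [453.6 257.4] 0.81
top button_caddy_grip [454.  256.4] 0.86
top button_caddy_grip [445.4 374.2] 0.66
top pick_corner [442.  372.2] 0.81
top pick_corner [452.8 254.4] 0.64
top press [157.3 212.8] 0.81
top press_die [153.7 210.8] 0.65
top rivet_caddy [309.4 201.1] 0.79
top rivet_caddy [304.9 149.8] 0.43
top screwdriver [281.8 311.5] 0.72
top jar [306.9 148.1] 0.82
top cone_red [249.6 155.2] 0.75
```

View pics/ztop.png

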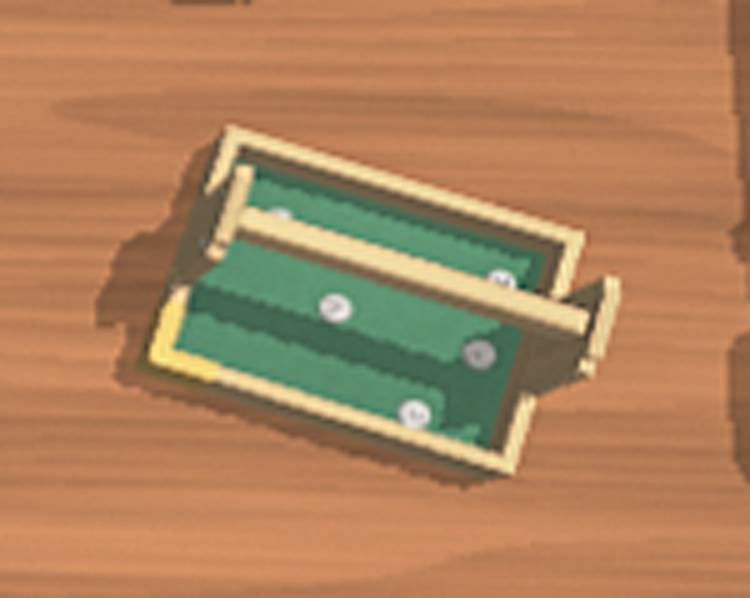

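View pics/zside.png

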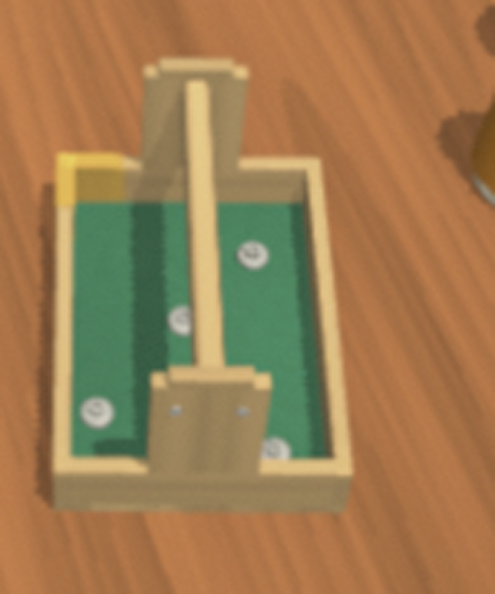

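View pics/zpress.png

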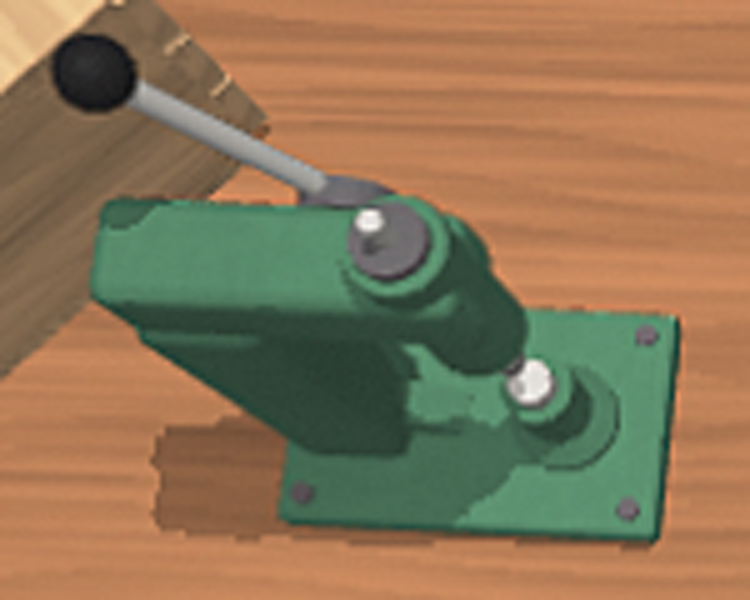

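Run:
```python
from h import *
import pickle
from scipy.optimize import least_squares
cs=pickle.load(open('cs.pkl','rb'))
L=[(.075,.1),(.075,-.1),(-.075,-.1),(-.075,.1)]
L=np.array([(a,b,.04) for a,b in L])
T=np.array([(425.6,217.2),(496.6,240.7),(483,293),(409.6,268.7)])
S=np.array([(397.3,347.9),(406.7,443),(316.1,443),(317.3,346.4)])
def f(p,which):
    P=L@Rz(p[2]).T+[p[0],p[1],0]
    e=[]
    if 't' in which:e.append(proj(cs['top'],P)-T)
    if 's' in which:e.append(proj(cs['side'],P)-S)
    return np.concatenate(e).ravel()
for w in ['t','s','ts']:
    z=least_squares(f,[.4,-.3,-.3],args=(w,));print(w,np.round(z.x,4),np.round(z.fun,1))
p=z.x
np.save('cad.npy',p)
D=atz(cs['top'],(186,216),.1);print('die',D)
for px in [(216,203.2),(211.6,248),(136.6,244.4)]:print(atz(cs['top'],px,.022))
# side die
print('die side',atz(cs['side'],(291.5,150),.1))
for n,k in (('screwdriver',.015),('jar',.04),('cone_red',.06),('rivet_caddy',.03)):
    d=r.find_in(n,'top');print(n,[np.round(atz(cs['top'],x['pixel'],k),3) for x in d[:1]])
for n in ['top','side']:
    im=cs[n]['color'][:,:,::-1].copy()
    P=caddy_pts()@Rz(p[2]).T+[p[0],p[1],0]
    im=cv2.resize(im,None,fx=2,fy=2)
    for u in proj(cs[n],P):cv2.circle(im,tuple(int(v*2) for v in u),2,(255,0,255),-1)
    if n=='top':im=im[360:660,700:1100]
    else: im=im[600:,500:1000]
    cv2.imwrite(f'pics/chk_{n}.png',im)
a=cs['side']['color'][0:200,220:370,::-1];cv2.imwrite('pics/zpress2.png',cv2.resize(a,None,fx=3,fy=3,interpolation=2))
```

```text
t [ 0.4844 -0.3428 -0.3043] [-0.1  0.4  0.1  0.  -0.3 -0.1  0.4 -0.3]
s [ 0.4879 -0.3412 -0.3136] [-0.5 -0.3  0.1  0.3 -0.1 -0.5  0.4  0.5]
ts [ 0.4868 -0.3419 -0.3103] [-0.3 -0.6 -0.2 -0.6 -0.9 -0.9 -0.1 -1.4 -1.1  0.  -0.2  0.8 -0.4  0.2
 -0.2  1.1]
die [0.55544142 0.37272406]
[0.61667831 0.31481105]
[0.48750685 0.31720094]
[0.49187324 0.52384655]
die side [0.55832966 0.36568057]
screwdriver [array([0.32 , 0.117])]
jar [array([0.783, 0.063])]
cone_red [array([0.748, 0.223])]
rivet_caddy [array([0.628, 0.052])]
```

View pics/chk_top.png

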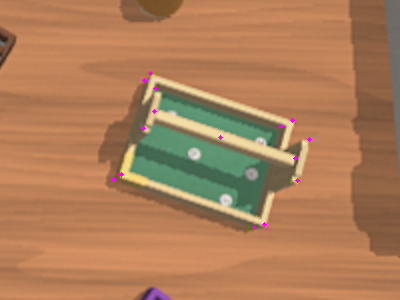

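View pics/zpress2.png

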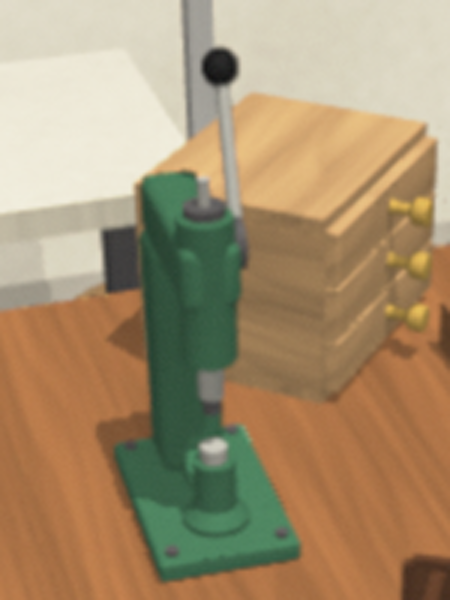

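```bash
cat >> h.py <<'E'
from scipy.spatial.transform import Rotation as Ro
DIE=np.array([.556,.371,.1])
def Rtool(a):
    a=np.radians(a);return np.array([[np.cos(a),np.sin(a),0],[np.sin(a),-np.cos(a),0],[0,0,-1]])
def plan(p0,R0,p1,R1,n,show=True):
    """rows (cm,deg) in tool axes; returns the end pose with rounded rows"""
    p,R=np.array(p0,float),np.array(R0,float)
    for k in range(n):
        m=n-k
        d=R.T@((np.array(p1)-p)/m)*100; w=np.degrees(Ro.from_matrix(R.T@R1).as_rotvec())/m
        d=np.round(d,2);w=np.round(w,1)
        if show: print(list(np.round(np.r_[d,w],2)),end=',\n')
        p=p+R@(d/100);R=R@Ro.from_rotvec(np.radians(w)).as_matrix()
    return p,R
def tilted(yaw_deg,th_deg):
    """caddy rotation: yaw then tip toward the -x,+y diagonal"""
    ax=np.cross([0,0,1],[-1,1,0])/np.sqrt(2)
    return Rz(np.radians(yaw_deg))@Ro.from_rotvec(np.radians(th_deg)*ax).as_matrix()
FL=np.diag([1.,-1,-1]) # tool = caddy@FL
E
python3 - <<'E'
from h import *
def cloud():
    a=[]
    for z in np.linspace(0,.04,5):
        for t in np.linspace(-1,1,21):
            a+=[[.075*t,.1,z],[.075*t,-.1,z],[.075,.1*t,z],[-.075,.1*t,z]]
    for x in np.linspace(-.028,.028,5):
        for z in np.linspace(.04,.126,8):
            a+=[[x,.1,z],[x,-.1,z]]
    g=[]
    for z in np.linspace(.159,.32,9):
        for x in np.linspace(-.045,.045,5):
            for y in np.linspace(-.045,.045,5): g.append([x,y,z])
    return np.array(a),np.array(g)
A,G=cloud()
def sd(P,lo,hi):
    d=np.maximum(np.maximum(lo-P,P-hi),0);return np.linalg.norm(d,axis=1).min()
# press boxes world (x,y,z)
B={'base':([.486,.312,0],[.62,.528,.022]),'post':([.526,.341,0],[.586,.401,.1]),'head':([.516,.33,.13],[.596,.53,.34]),'col':([.516,.44,0],[.596,.53,.33]),'lever':([.59,.35,.2],[.68,.6,.42])}
for yaw in (5,20,35):
  for th in (38,):
    for c in ([.50,.25,.15],[.48,.25,.15],[.52,.24,.15],[.5,.26,.12]):
        R=tilted(yaw,th);c=np.array(c);p=c-R@[-.067,.092,.008]
        W=A@R.T+p;V=G@R.T+p
        print(yaw,th,c,'grip',np.round(p+R@[0,0,.105],3),'d',round(np.linalg.norm((c-DIE)[:2]),3),'tilt',round(np.degrees(np.arccos(R[2,2]))),
          'minz',round(W[:,2].min(),3),{k:(round(sd(W,*map(np.array,b)),3),round(sd(V,*map(np.array,b)),3)) for k,b in B.items()})
print('---approach')
o=r.get_obs()
p,R=o['position'],o['tcp_rot']
p,R=plan(p,R,[.33,.33,.27],Rtool(48),9)
print();p,R=plan(p,R,[.45,.0,.27],Rtool(15),10)
print();p,R=plan(p,R,[.4863,-.342,.25],Rtool(-17.7),10);print(p)
E
```

```text
5 38 [0.5  0.25 0.15] grip [0.511 0.218 0.296] d 0.133 tilt 38 minz 0.137 {'base': (np.float64(0.129), np.float64(0.283)), 'post': (np.float64(0.097), np.float64(0.225)), 'head': (np.float64(0.009), np.float64(0.037)), 'col': (np.float64(0.119), np.float64(0.141)), 'lever': (np.float64(0.054), np.float64(0.089))}
5 38 [0.48 0.25 0.15] grip [0.491 0.218 0.296] d 0.143 tilt 38 minz 0.137 {'base': (np.float64(0.13), np.float64(0.286)), 'post': (np.float64(0.098), np.float64(0.233)), 'head': (np.float64(0.012), np.float64(0.042)), 'col': (np.float64(0.119), np.float64(0.145)), 'lever': (np.float64(0.054), np.float64(0.104))}
5 38 [0.52 0.24 0.15] grip [0.531 0.208 0.296] d 0.136 tilt 38 minz 0.137 {'base': (np.float64(0.134), np.float64(0.282)), 'post': (np.float64(0.105), np.float64(0.222)), 'head': (np.float64(0.019), np.float64(0.046)), 'col': (np.float64(0.129), np.float64(0.149)), 'lever': (np.float64(0.056), np.float64(0.083))}
5 38 [0.5  0.26 0.12] grip [0.511 0.228 0.266] d 0.124 tilt 38 minz 0.107 {'base': (np.float64(0.098), np.float64(0.252)), 'post': (np.float64(0.074), np.fl
[... 5172 characters left out ...]
), np.float64(3.3)],
[np.float64(0.25), np.float64(3.43), np.float64(0.2), np.float64(-0.0), np.float64(0.0), np.float64(3.3)],
[np.float64(0.45), np.float64(3.41), np.float64(0.2), np.float64(-0.0), np.float64(0.0), np.float64(3.2)],
[np.float64(0.64), np.float64(3.38), np.float64(0.2), np.float64(-0.0), np.float64(0.0), np.float64(3.3)],
[np.float64(0.83), np.float64(3.33), np.float64(0.2), np.float64(-0.0), np.float64(0.0), np.float64(3.2)],
[np.float64(1.02), np.float64(3.28), np.float64(0.2), np.float64(-0.0), np.float64(0.0), np.float64(3.3)],
[np.float64(1.21), np.float64(3.22), np.float64(0.2), np.float64(-0.0), np.float64(0.0), np.float64(3.2)],
[ 0.48635587 -0.34196888  0.24996323]
```

carry_out:
  increments:
    - [[1,-2.2,2.1,-0.25,0,0,2.3],[1,-2.1,2.2,-0.25,0,0,2.3],[1,-2.0,2.25,-0.25,0,0,2.3],[1,-1.9,2.3,-0.25,0,0,2.3],[1,-1.8,2.4,-0.25,0,0,2.3],[1,-1.7,2.5,-0.25,0,0,2.3],[1,-1.6,2.5,-0.25,0,0,2.3],[1,-1.5,2.6,-0.25,0,0,2.3],[1,-1.4,2.7,-0.25,0,0,2.3]]

```text
time: 2.2
position: [0.3318, 0.3303, 0.2711]
tcp_rot: [[0.671, 0.741, 0.0], [0.741, -0.671, 0.0], [0.0, -0.0, -1.0]]
contact_force: [1.7, 0.9, 0.3]
finger_gap: 1.003
```

carry_out:
  increments:
    - [[1,-1.6,3.1,0,0,0,3.3],[1,-1.5,3.2,0,0,0,3.3],[1,-1.3,3.3,0,0,0,3.3],[1,-1.1,3.3,0,0,0,3.3],[1,-0.9,3.4,0,0,0,3.3],[1,-0.7,3.4,0,0,0,3.3],[1,-0.5,3.5,0,0,0,3.3],[1,-0.3,3.5,0,0,0,3.3],[1,-0.1,3.5,0,0,0,3.3],[1,0.1,3.5,0,0,0,3.3]]

```text
time: 3.03
position: [0.4513, 0.0, 0.2711]
tcp_rot: [[0.967, 0.255, 0.001], [0.255, -0.967, 0.0], [0.001, -0.0, -1.0]]
contact_force: [0.9, 1.4, -0.7]
finger_gap: 0.998
```

carry_out:
  increments:
    - [[1,-0.5,3.4,0.2,0,0,3.3],[1,-0.3,3.4,0.2,0,0,3.3],[1,-0.1,3.4,0.2,0,0,3.3],[1,0.1,3.4,0.2,0,0,3.3],[1,0.2,3.4,0.2,0,0,3.2],[1,0.4,3.4,0.2,0,0,3.2],[1,0.6,3.4,0.2,0,0,3.2],[1,0.8,3.3,0.2,0,0,3.2],[1,1.0,3.2,0.2,0,0,3.2],[1,0,0,0,0,0,0]]

```text
time: 3.87
position: [0.4822, -0.3093, 0.2526]
tcp_rot: [[0.967, -0.255, -0.0], [-0.255, -0.967, -0.003], [0.0, 0.003, -1.0]]
contact_force: [-1.4, -1.2, 0.5]
finger_gap: 1.001
```

Run:
```python
from h import *
c=r.camera('wrist');im=c['color'][:,:,::-1].copy()
p=np.load('cad.npy');P=caddy_pts()@Rz(p[2]).T+[p[0],p[1],0]
for u in proj(c,P):cv2.circle(im,tuple(int(v) for v in u),3,(255,0,255),-1)
cv2.imwrite('pics/w1.png',im)
o=r.get_obs();print(o['time'],o['position'],np.round(o['tcp_rot'],3).tolist(),np.round(o['joint_pos'],3))
```

```text
3.9167 [ 0.48240254 -0.30646923  0.25243613] [[0.968, -0.251, -0.001], [-0.251, -0.968, -0.001], [-0.0, 0.002, -1.0]] [ 0.049  0.494  0.588  1.762 -0.32   0.982  0.508]
```

View pics/w1.png

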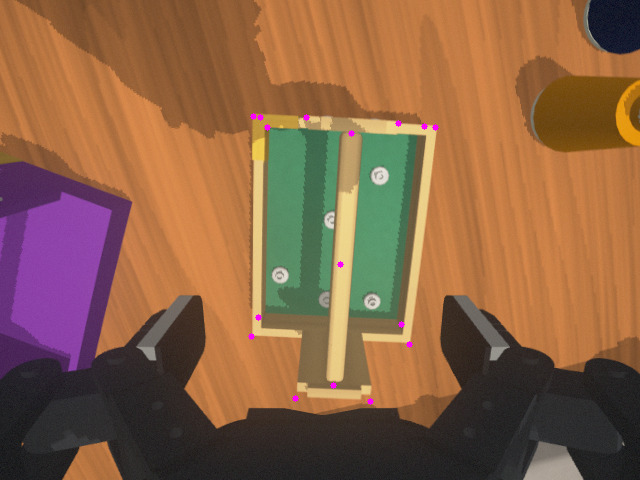

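carry_out:
  increments:
    - [[1,0.5,1.1,1,0,0,1.1],[1,0.5,1.1,1,0,0,1.1],[1,0.5,1.1,1,0,0,1.0],[1,0,0,1,0,0,0],[1,0,0,0,0,0,0],[1,0,0,0,0,0,0]]

```text
time: 4.42
position: [0.4889, -0.3381, 0.2126]
tcp_rot: [[0.954, -0.299, -0.001], [-0.299, -0.954, 0.001], [-0.001, -0.001, -1.0]]
contact_force: [-0.2, -0.8, 0.6]
finger_gap: 1.0
```

Run:
```python
from h import *
c=r.camera('wrist');im=c['color'][:,:,::-1].copy()
p=np.load('cad.npy');P=caddy_pts()@Rz(p[2]).T+[p[0],p[1],0]
for u in proj(c,P):cv2.circle(im,tuple(int(v) for v in u),3,(255,0,255),-1)
cv2.imwrite('pics/w2.png',im)
o=r.get_obs();print(o['time'],o['position'],np.round(o['tcp_rot'],3).tolist())
```

```text
4.4667 [ 0.48913299 -0.33825394  0.21313071] [[0.954, -0.299, 0.0], [-0.299, -0.954, 0.0], [0.0, -0.0, -1.0]]
```

View pics/w2.png

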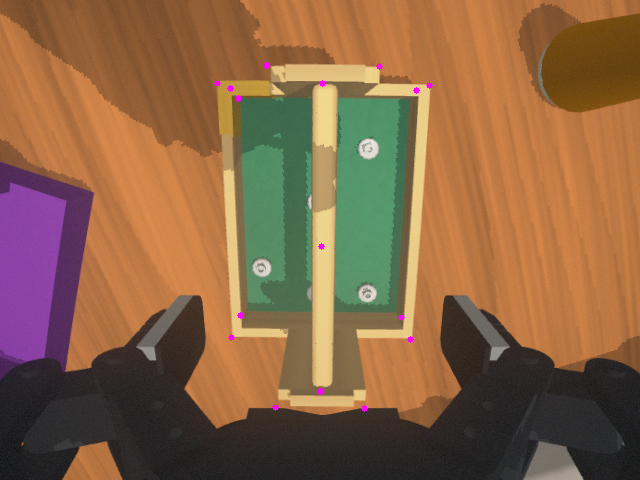

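carry_out:
  increments:
    - [[1,0,0.1,2,0,0,0],[1,0,0.1,2,0,0,0],[1,0,0,2,0,0,0],[1,0,0,2,0,0,0],[1,0,0,1.5,0,0,0],[1,0,0,1,0,0,0],[1,0,0,0.5,0,0,0],[1,0,0,0,0,0,0]]

```text
time: 5.13
position: [0.4884, -0.3407, 0.1026]
tcp_rot: [[0.954, -0.299, -0.0], [-0.299, -0.954, 0.0], [-0.0, -0.0, -1.0]]
contact_force: [0.3, -0.1, 0.5]
finger_gap: 1.0
```

carry_out:
  increments:
    - [[-1,0,0,0,0,0,0],[-1,0,0,0,0,0,0],[-1,0,0,0,0,0,0],[-1,0,0,0,0,0,0],[-1,0,0,0,0,0,0],[-1,0,0,0,0,0,0],[-1,0,0,0,0,0,0],[-1,0,0,0,0,0,0]]
  grip_force: 100

```text
time: 5.8
position: [0.4885, -0.3412, 0.1032]
tcp_rot: [[0.954, -0.3, 0.001], [-0.3, -0.954, -0.0], [0.001, 0.0, -1.0]]
contact_force: [0.0, 1.5, 6.2]
finger_gap: 0.153
```

carry_out:
  increments:
    - [[-1,0,0,0,0,0,0],[-1,0,0,0,0,0,0],[-1,0,0,0,0,0,0],[-1,0,0,0,0,0,0]]

```text
time: 6.13
position: [0.4885, -0.3412, 0.1033]
tcp_rot: [[0.954, -0.3, 0.001], [-0.3, -0.954, -0.0], [0.001, 0.0, -1.0]]
contact_force: [-0.9, 0.7, 6.1]
finger_gap: 0.148
```

Run:
```python
from h import *
a=[]
for n in ['wrist','top']:
    c=r.camera(n);im=c['color'][:,:,::-1].copy();a.append(cv2.resize(im,(400,300)) if n=='wrist' else cv2.resize(im[180:330,330:530],(400,300)))
cv2.imwrite('pics/g1.png',np.hstack(a))
o=r.get_obs();print(o['time'],o['position'],np.round(o['tcp_rot'],3).tolist(),o['finger_gap'])
```

```text
6.2333 [ 0.48848271 -0.34126397  0.10325843] [[0.954, -0.3, 0.001], [-0.3, -0.954, -0.0], [0.001, 0.0, -1.0]] 0.14996866344740997
```

View pics/g1.png

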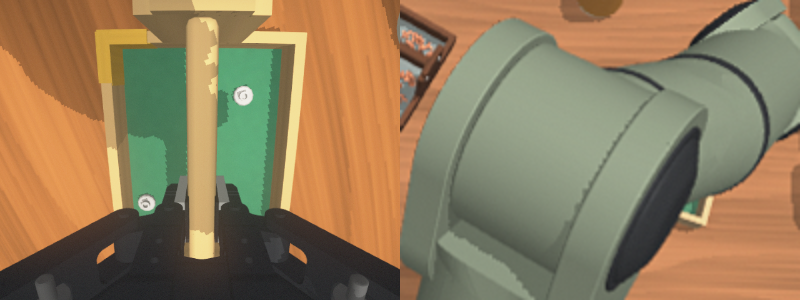

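carry_out:
  increments:
    - [[-1,0,0,-0.5,0,0,0],[-1,0,0,-1,0,0,0],[-1,0,0,-1.5,0,0,0],[-1,0,0,-2,0,0,0],[-1,0,0,-2,0,0,0],[-1,0,0,-2,0,0,0],[-1,0,0,-2,0,0,0],[-1,0,0,-1,0,0,0],[-1,0,0,-0.5,0,0,0],[-1,0,0,0,0,0,0]]
  grip_force: 120

```text
time: 7.07
position: [0.4885, -0.3411, 0.2286]
tcp_rot: [[0.954, -0.3, 0.001], [-0.3, -0.954, -0.0], [0.001, 0.0, -1.0]]
contact_force: [-0.1, -1.0, -4.4]
finger_gap: 0.145
```

carry_out:
  increments:
    - [[-1,0,0,-0.5,0,0,0],[-1,0,0,-1.5,0,0,0],[-1,0,0,-2,0,0,0],[-1,0,0,-2,0,0,0],[-1,0,0,-1.5,0,0,0],[-1,0,0,-1,0,0,0],[-1,0,0,-0.5,0,0,0],[-1,0,0,0,0,0,0],[-1,0,0,0,0,0,0]]

```text
time: 7.82
position: [0.4882, -0.3408, 0.3169]
tcp_rot: [[0.954, -0.3, -0.001], [-0.3, -0.954, 0.001], [-0.001, -0.0, -1.0]]
contact_force: [-0.2, -0.2, -3.3]
finger_gap: 0.145
```

Run:
```python
from h import *
a=[]
for n in ['wrist','side']:
    c=r.camera(n);im=c['color'][:,:,::-1].copy();a.append(cv2.resize(im,(400,300)))
cv2.imwrite('pics/l1.png',np.hstack(a))
o=r.get_obs();print(o['time'],o['position'],np.round(o['tcp_rot'],3).tolist(),o['finger_gap'],o['contact_force'],o['joint_pos'])
p,R=o['position'],o['tcp_rot']
p,R=plan(p,R,[.46,-.1,.32],Rtool(0),9)
print();p,R=plan(p,R,[.45,.08,.32],Rtool(15),9)
```

```text
7.9167 [ 0.48804928 -0.34082725  0.31673925] [[0.954, -0.3, -0.001], [-0.3, -0.954, 0.001], [-0.002, -0.0, -1.0]] 0.14582508354391915 [-0.63758104  0.14863682 -3.87904363] [ 0.08230363  0.47567112  0.63092143  1.61990492 -0.30053504  1.14656235
  0.48088573]
[np.float64(-1.1), np.float64(-2.46), np.float64(-0.03), np.float64(-0.0), np.float64(0.0), np.float64(-1.9)],
[np.float64(-1.02), np.float64(-2.49), np.float64(-0.03), np.float64(-0.0), np.float64(0.0), np.float64(-1.9)],
[np.float64(-0.93), np.float64(-2.53), np.float64(-0.04), np.float64(-0.0), np.float64(0.0), np.float64(-2.0)],
[np.float64(-0.85), np.float64(-2.56), np.float64(-0.03), np.float64(-0.0), np.float64(0.0), np.float64(-1.9)],
[np.float64(-0.76), np.float64(-2.58), np.float64(-0.04), np.float64(-0.0), np.float64(0.0), np.float64(-2.0)],
[np.float64(-0.67), np.float64(-2.61), np.float64(-0.03), np.float64(-0.0), np.float64(0.0), np.float64(-1.9)],
[np.float64(-0.58), np.float64(-2.63), np.float64(-0.04), np.float64(-0.0), np.float64(0.0), np.float64(-2.0)],
[np.float64(-0.49), np.float64(-2.65), np.float64(-0.03), 
[... 452 characters left out ...]
-0.0), np.float64(-0.0), np.float64(-1.7)],
[np.float64(0.07), np.float64(-2.0), np.float64(0.0), np.float64(-0.0), np.float64(-0.0), np.float64(-1.6)],
[np.float64(0.12), np.float64(-2.0), np.float64(0.0), np.float64(-0.0), np.float64(-0.0), np.float64(-1.7)],
[np.float64(0.19), np.float64(-2.0), np.float64(0.0), np.float64(-0.0), np.float64(-0.0), np.float64(-1.6)],
[np.float64(0.24), np.float64(-1.99), np.float64(0.0), np.float64(-0.0), np.float64(-0.0), np.float64(-1.7)],
[np.float64(0.3), np.float64(-1.98), np.float64(0.01), np.float64(-0.0), np.float64(-0.0), np.float64(-1.6)],
[np.float64(0.35), np.float64(-1.98), np.float64(0.0), np.float64(-0.0), np.float64(-0.0), np.float64(-1.7)],
```

View pics/l1.png

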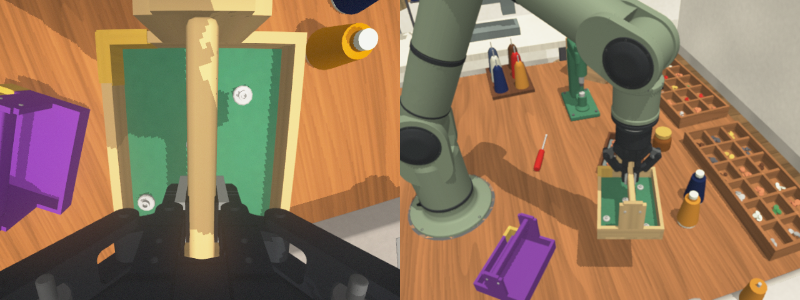

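carry_out:
  increments:
    - [[-1,-0.4,-0.8,0,0,0,-1],[-1,-0.7,-1.6,0,0,0,-1.5],[-1,-0.9,-2.4,0,0,0,-2],[-1,-1,-2.6,0,0,0,-2],[-1,-0.9,-2.6,0,0,0,-2],[-1,-0.8,-2.6,0,0,0,-2],[-1,-0.7,-2.6,0,0,0,-2],[-1,-0.6,-2.6,0,0,0,-2],[-1,-0.5,-2.6,0,0,0,-2],[-1,-0.4,-2.6,0,0,0,-1.5]]

```text
time: 8.75
position: [0.455, -0.1006, 0.3175]
tcp_rot: [[1.0, 0.013, -0.0], [0.013, -1.0, 0.0], [-0.0, -0.0, -1.0]]
contact_force: [1.3, -0.9, -3.5]
finger_gap: 0.144
```

carry_out:
  increments:
    - [[-1,-0.2,-2.4,0,0,0,-1.5],[-1,-0.1,-2.4,0,0,0,-1.5],[-1,0,-2.4,0,0,0,-1.5],[-1,0,-2.4,0,0,0,-1.5],[-1,0.1,-2.4,0,0,0,-1.5],[-1,0.2,-2.2,0,0,0,-1.5],[-1,0.2,-1.6,0,0,0,-1.5],[-1,0.2,-1,0,0,0,-1],[-1,0,-0.5,0,0,0,-0.5],[-1,0,0,0,0,0,0]]

```text
time: 9.58
position: [0.4435, 0.071, 0.3176]
tcp_rot: [[0.976, 0.218, -0.0], [0.218, -0.976, -0.0], [-0.0, 0.0, -1.0]]
contact_force: [-0.3, 0.2, -4.2]
finger_gap: 0.144
```

Run:
```python
from h import *
o=r.get_obs();print(o['time'],o['position'],np.round(o['tcp_rot'],3).tolist(),o['finger_gap'],np.round(o['joint_pos'],2))
p,R=o['position'],o['tcp_rot']
yaw=np.degrees(np.arctan2(R[1,0],R[0,0]));print(yaw)
for y in (15,):
  print();plan(p,R,[.47,.08,.33],tilted(y,38)@FL,10)
```

```text
9.5833 [0.44345562 0.07101476 0.31761711] [[0.976, 0.218, -0.0], [0.218, -0.976, -0.0], [-0.0, 0.0, -1.0]] 0.14417174364912394 [-0.63  0.16  0.39  1.96 -0.07  1.03  0.01]
12.611011834330409

[np.float64(0.28), np.float64(-0.03), np.float64(-0.12), np.float64(-2.6), np.float64(2.7), np.float64(-0.2)],
[np.float64(0.28), np.float64(-0.02), np.float64(-0.11), np.float64(-2.6), np.float64(2.8), np.float64(-0.2)],
[np.float64(0.29), np.float64(-0.02), np.float64(-0.1), np.float64(-2.6), np.float64(2.7), np.float64(-0.2)],
[np.float64(0.29), np.float64(-0.01), np.float64(-0.09), np.float64(-2.6), np.float64(2.8), np.float64(-0.2)],
[np.float64(0.3), np.float64(-0.01), np.float64(-0.07), np.float64(-2.6), np.float64(2.7), np.float64(-0.3)],
[np.float64(0.3), np.float64(-0.0), np.float64(-0.06), np.float64(-2.7), np.float64(2.8), np.float64(-0.2)],
[np.float64(0.3), np.float64(-0.0), np.float64(-0.04), np.float64(-2.6), np.float64(2.7), np.float64(-0.3)],
[np.float64(0.31), np.float64(0.0), np.float64(-0.03), np.float64(-2.7), np.float64(2.8), np.float64(-0.2)],
[np.float64(0.31), np.float64(0.01), np.float64(-0.01), np.float64(-2.6), np.float64(2.7), np.float64(-0.3)],
[np.float64(0.31), np.float64(0.0), np.float64(-0.0), np.float64(-2.7), np.float64(2.8), np.float64(-0.2)],
```

carry_out:
  increments:
    - [[-1,0.2,0,-0.1,-1.5,1.5,0],[-1,0.2,0,-0.1,-2,2,-0.2],[-1,0.3,0,-0.1,-2.5,2.5,-0.2],[-1,0.3,0,-0.1,-2.5,2.5,-0.2],[-1,0.3,0,-0.1,-2.5,2.5,-0.2],[-1,0.3,0,0,-2.5,2.5,-0.2],[-1,0.3,0,0,-2.5,2.5,-0.2],[-1,0.3,0,0,-2.5,2.5,-0.2],[-1,0.3,0,0,-2.5,2.5,-0.2],[-1,0.3,0,0,-2.5,2.5,-0.3]]

```text
time: 10.42
position: [0.47, 0.0768, 0.328]
tcp_rot: [[0.871, 0.147, 0.469], [0.308, -0.907, -0.288], [0.383, 0.396, -0.835]]
contact_force: [0.0, -1.2, -3.6]
finger_gap: 0.148
```

carry_out:
  increments:
    - [[-1,0.2,0,0,-2,2,-0.2],[-1,0,0,0,-1.5,1.5,-0.2],[-1,0,0,0,-1,1,0],[-1,0,0,0,0,0,0],[-1,0,0,0,0,0,0],[-1,0,0,0,0,0,0],[-1,0,0,0,0,0,0],[-1,0,0,0,0,0,0]]

```text
time: 11.08
position: [0.4716, 0.0781, 0.3287]
tcp_rot: [[0.831, 0.115, 0.544], [0.339, -0.88, -0.332], [0.441, 0.46, -0.771]]
contact_force: [-0.5, 0.5, -4.2]
finger_gap: 0.146
```

```bash
cat > look.py <<'E'
from h import *
import sys
a=[]
for n in ['wrist','side','top']:
    c=r.camera(n);im=c['color'][:,:,::-1].copy()
    o=r.get_obs();R=o['tcp_rot']@FL;P=(caddy_pts()-[0,0,.103])@R.T+o['position']
    for u in proj(c,P):
        if abs(u).max()<2000:cv2.circle(im,tuple(int(v) for v in u),2,(255,0,255),-1)
    cv2.imwrite(f'pics/{sys.argv[1]}_{n}.png',im)
print(o['time'],o['position'],np.round(o['tcp_rot'],3).tolist(),o['finger_gap'],np.round(o['joint_pos'],2))
ck=P[-1];print('corner',ck,'d',np.linalg.norm((ck-DIE)[:2]),'tilt',np.degrees(np.arccos(R[2,2])))
E
python3 look.py t1
```

```text
11.2333 [0.47149948 0.0783681  0.32858057] [[0.831, 0.116, 0.544], [0.34, -0.88, -0.332], [0.44, 0.46, -0.771]] 0.14610670876468576 [-0.97  0.06  0.28  2.25  0.93  0.83 -1.09]
corner [0.45686114 0.10506306 0.1834906 ] d 0.28381502996682034 tilt 39.58555416776377
```

View pics/t1_wrist.png

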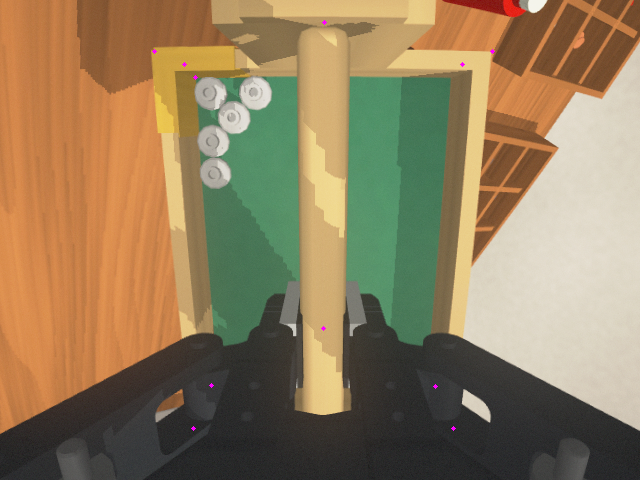

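View pics/t1_side.png

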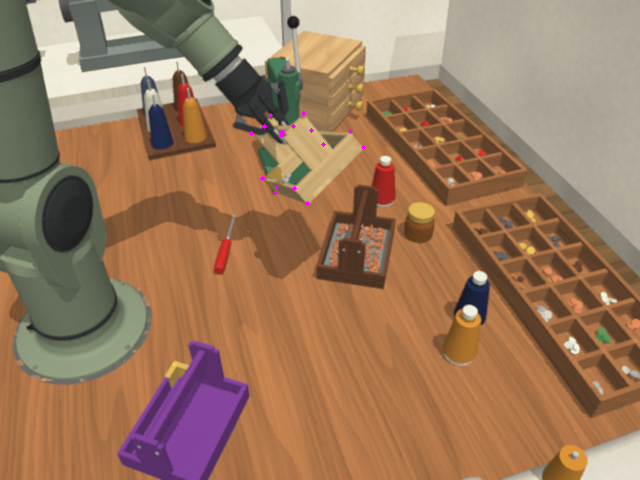

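View pics/t1_top.png

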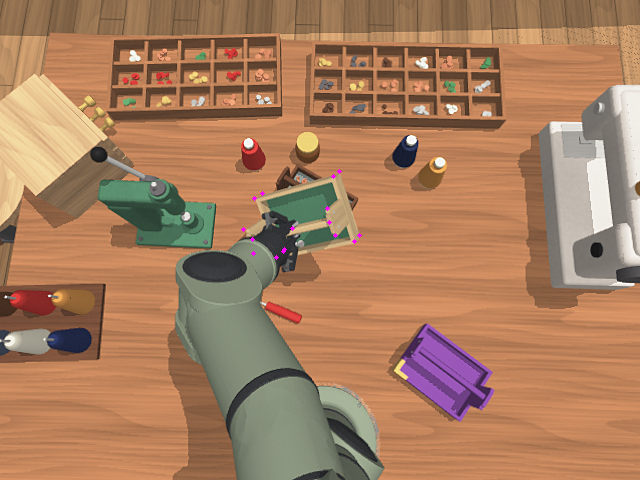

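carry_out:
  increments:
    - [[-1,0.2,-0.3,0.05,0,0,0],[-1,0.4,-0.6,0.1,0,0,0],[-1,0.7,-1,0.2,0,0,0],[-1,0.9,-1.2,0.2,0,0,0],[-1,0.9,-1.2,0.2,0,0,0],[-1,0.8,-1.2,0.2,0,0,0],[-1,0.7,-1,0.2,0,0,0],[-1,0.4,-0.6,0.1,0,0,0],[-1,0.2,-0.3,0.1,0,0,0],[-1,0,0,0,0,0,0]]

```text
time: 12.07
position: [0.5135, 0.1572, 0.3066]
tcp_rot: [[0.831, 0.117, 0.544], [0.341, -0.88, -0.332], [0.44, 0.461, -0.771]]
contact_force: [-0.7, 0.1, -4.0]
finger_gap: 0.142
```

```bash
python3 look.py t2; python3 -c "
import cv2;a=cv2.imread('pics/t2_side.png')[0:260,160:460];b=cv2.imread('pics/t2_top.png')[100:360,60:360]
import numpy as np;cv2.imwrite('pics/t2.png',cv2.resize(np.hstack([a,b]),(800,347)))"
```

```text
12.2167 [0.51321836 0.15618884 0.30707524] [[0.831, 0.116, 0.544], [0.34, -0.88, -0.332], [0.44, 0.461, -0.771]] 0.1449188027150071 [-1.    0.24  0.25  2.11  0.89  0.82 -1.13]
corner [0.49860016 0.18284614 0.16197632] d 0.19671455946965496 tilt 39.59804493885194
```

View pics/t2.png

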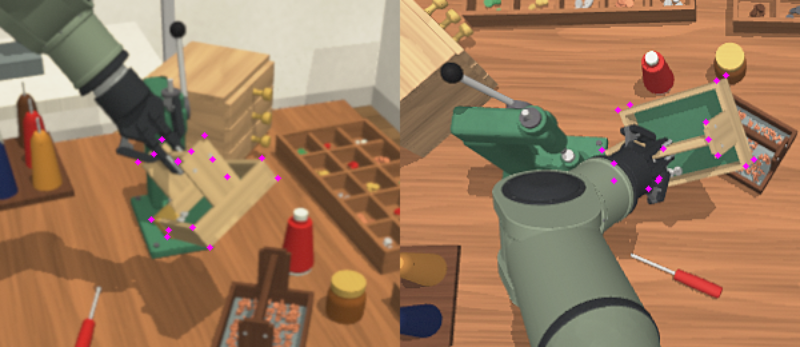

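carry_out:
  increments:
    - [[-1,0.2,-0.3,0.05,0,0,0],[-1,0.4,-0.5,0.1,0,0,0],[-1,0.6,-0.8,0.1,0,0,0],[-1,0.6,-0.8,0.1,0,0,0],[-1,0.6,-0.8,0.1,0,0,0],[-1,0.4,-0.5,0.1,0,0,0],[-1,0.2,-0.3,0.05,0,0,0],[-1,0,0,0,0,0,0],[-1,0,0,0,0,0,0],[-1,0,0,0,0,0,0]]

```text
time: 13.05
position: [0.5368, 0.1998, 0.2971]
tcp_rot: [[0.831, 0.116, 0.544], [0.34, -0.88, -0.332], [0.44, 0.461, -0.771]]
contact_force: [0.3, -0.6, -4.9]
finger_gap: 0.14
```

```bash
python3 look.py t3; python3 -c "
import cv2;a=cv2.imread('pics/t3_side.png')[0:260,160:460];b=cv2.imread('pics/t3_top.png')[100:360,60:360]
import numpy as np;cv2.imwrite('pics/t3.png',cv2.resize(np.hstack([a,b]),(800,347)))"
```

```text
13.2 [0.53686659 0.19994693 0.29727865] [[0.831, 0.116, 0.544], [0.34, -0.88, -0.332], [0.441, 0.461, -0.771]] 0.14538814680152334 [-1.01  0.32  0.24  2.01  0.86  0.83 -1.13]
corner [0.52225565 0.2266397  0.15218552] d 0.14825173437781125 tilt 39.595248233754894
```

View pics/t3.png

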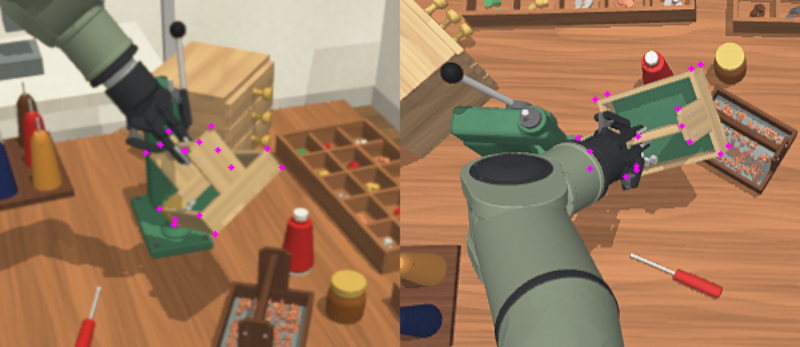

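View pics/t3_wrist.png

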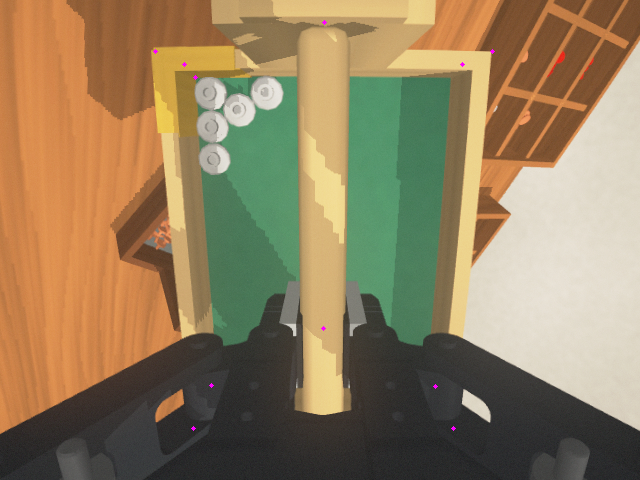

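Run:
```python
from plant import r
print(r.hand_in())
```

```text
the job is handed in; nothing more can be done
None
```

I handed the job in at about 13 s. The caddy was held tipped in the gripper in front of the press, with all five buttons in the brass corner. No verdict was reported.

- **What I did:** I found the caddy in the camera images, gripped its handle slat at 100–120 N and lifted it level. I carried it past the rivet caddy, tipped it evenly towards the brass corner, then moved it slowly to the press.
- **Tilt and position:** Going by the arm's pose, the tilt was 39.6°. The brass corner was 15.2 cm above the bench and 14.8 cm from the lower die seen from above. The limit is 16 cm, and the calibration is good to about 2 mm.
- **Buttons:** In the last wrist picture all five buttons sat within about 45 mm of the corner, against a limit of 85 mm.
- **Grip and contact:** The caddy had not slipped in the jaws, and the force reading stayed at about the caddy's weight, so nothing suggested it was touching the press. I estimated about 2.5 cm clearance to the press head from rough press dimensions and did not measure it directly.
- **Other items:** The last pictures showed nothing else on the bench visibly moved. None of the checks failed or disagreed.

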